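# Free the jammed guide board and file it in the rack

## Task

The wooden guide board is stuck askew in its blue cradle, with two diagonally opposite corners caught under the steel lips. Without touching its red grip, which is only glued on, gently push the board round by its windows until it lies square and flush against the rubber stops on the cradle's far wall; then lift it out level by the grip, slide its far edge into the slot of the wooden rack until it meets the back, and leave it lying flat there. Do not force anything, and leave the tools lying around alone.

Things in the scene. Friction and masses are not known exactly. Their poses are not given: they have to be found in the camera images.
- cradle: Open blue box screwed to the bench, 144 x 200 x 32 mm (x, y, z), floor 6 mm thick. Origin on the bench top; x points to its far wall (roughly away from the robot), y along its long side, z up. Inside: far wall at x = +62.5, near wall at x = -68, side walls at y = +-91 mm.
- stops (a point): Point midway between the two black rubber stops on the cradle's far wall, on their faces' plane (cradle x = +50.5, y = 0, z = 13 mm). The stops span |y| = 20 to 34 mm, top at z = 20. With its far edge flush on both stops the board is square, its origin at cradle x = +5.5 mm, and its corners are free; it may lie up to 10 mm off-centre in y.
- lip (a point): One of four steel corner lips of the cradle (underside of the far one at +y, cradle x = 57.5, y = 71.5, z = 26 mm). Each spans |y| = 52 mm to the side wall, z = 26 to 30; the far two reach in to x = +52.5, the near two to x = -42. A board flush on the stops clears them by 2 mm (far) and 2.5 mm (near).
- board: Light wooden guide board, loose, 90 x 160 x 12 mm (x, y, z), 0.2 to 0.45 kg with grip. Origin at the centre of its underside, x to its far edge, y along its length. It starts on the cradle's floor, turned about 0.2 rad counter-clockwise (from above) in the cradle, its far corner at -y and near corner at +y under lips. Slides under a few newtons.
- window (a point): Middle of the board's window at +y, half-way up (board x = -5, y = 40, z = 6 mm); a like one lies at y = -40. Both go right through, x = -30 to +20 and |y| = 20 to 60 mm. Closed fingers fit in and push on the far edge (x = +20): at the +y window this turns the board square; then each end in turn can be pressed home on the stops.
- grip: Red grip block on the board, 40 x 20 x 32 mm (x, y, z), axes as the board. Origin at the centre of its underside, on the board's top at board x = -16, y = 0 mm. To be pinched across its 20 mm (along y). Not to be touched while the board is jammed askew.
- rack: Low wooden rack screwed to the bench, 112 x 188 x 31 mm (x, y, z), origin on the bench top, x to its closed back (roughly away from the robot). Base 6 mm thick, x = -56 to +56. The board, axes as the rack's, slides in along +x, far edge first; fully in, its origin is at rack x = -1, y = 0 +-4, z = 6 mm.
- slot_mouth (a point): Middle of the rack's slot mouth, on the base (rack x = 8, y = 0, z = 6 mm; axes as the rack). An aluminium bridge over x = +8 to +44 mm, z = 25 to 31, makes a slot 19 mm high and 168 mm wide (y), open to -x, closed at x = +44 by the back wall.
- grip_mid (a point): Point in the red grip to pinch: 20 mm above the board's top (32 mm above its underside), board x = -16, y = 0 mm; 12 mm below the grip's top.
- chisel_25: Chisel with orange handle, 275 mm long, lying behind the work; leave alone.
- mallet: Wooden mallet, 337 mm long, lying behind the work; leave alone.
- offcut_2: Dark wooden offcut 45 x 90 x 30 mm, lying in front at the right; leave alone.
- brush: Bench brush 273 mm long, lying at the left of the work; leave alone.

How it is judged:
On the way, in this order (a step that is already met when the one before it is completed fails the run):
1. the board lies square in the cradle, flush on the stops, its corners clear of the lips (angle between the y axis of board and the y axis of cradle, either way round below 0.03 rad and x of board in the frame of cradle above 0.003 m and z of board in the frame of cradle below 0.01 m and horizontal distance between board and cradle below 0.02 m), for 0.2 s.
2. the board is lifted clear of the cradle, fairly level (height (world z) of board above 0.045 m and angle between board's own z axis and vertical below 0.25 rad), for 0.1 s.
At the end, for the whole second after the job is handed in: The board lies flat on the rack's base (within 3 mm of height, 0.04 rad), square to it (0.04 rad), its far edge under the bridge and within 5 mm of the slot's back, released and at rest (x of board in the frame of rack between -0.006 and 0.003 m and z of board in the frame of rack between 0.003 and 0.009 m and angle between the y axis of board and the y axis of rack, either way round below 0.04 rad and angle between board's own z axis and vertical below 0.04 rad and linear speed of board below 0.01 m/s); the robot touches nothing.
It fails at once if the red grip is touched (over 1 N) while the board still lies askew (over 0.06 rad) in the cradle (contact force between the fingers and grip above 1 N and angle between the y axis of board and the y axis of cradle, either way round above 0.06 rad and horizontal distance between board and cradle below 0.03 m and z of board in the frame of cradle below 0.03 m).
It fails at once if the board is forced against the cradle (over 80 N) (contact force between board and cradle above 80 N).
It fails at once if the board is forced against the rack (over 80 N) (contact force between board and rack above 80 N).
It fails at once if a tool lying around is moved by more than 30 mm (distance of any of chisel_25, mallet, offcut_2, brush from where it was at the start of the episode above 0.03 m).
It also fails if it takes over 61 s, if anything falls off the work surface, if the arm or the gripper's body presses on something with over 40 N, if the wrist force passes 120 N, or if a joint passes its speed limit or range.

## Robot

A 6-joint arm with a two-finger parallel gripper is mounted at the origin on the work surface; the furniture and walls round the work are solid. World frame = base frame: x ahead of the robot, y to its left, z up, the work surface at z = 0. Lengths are in m, angles in rad, forces in N, time in s.
With the tool pointing down it reaches from about 0.35 to 0.975 m from the base axis. Payload 4.9 kg.
Tool frame: the origin (TCP) lies midway between the tips of the shut fingers; the grasp point (between the pads) lies manip.grip_depth behind it (manip.grip_depth is the distance from the TCP to the grasp point, in m); z points along the fingers, x is the direction in which the jaws open and shut, and the axes are right-handed (so a half turn about z gives the same grasp; the last joint's range is limited). The gripper opens to 85 mm and grips with 20 to 120 N. Pads are 22 mm wide; open, the fingers measure 114 mm over their backs; the gripper's body (76 mm by 85 mm) begins 54 mm behind the grasp point. The pads swing forward as they close: fully open they stand 13 mm farther back than shut.
Start: joints at [1.181, 0.053, 1.613, -0, 1.476, -0.119], TCP at [0.167, 0.602, 0.231] pointing down, gripper open.
Joint ranges: [-3.01, 3.01], [-1.01, 2.22], [0.06, 2.58], [-1.02, 4.17], [0.09, 2.62], [-3.14, 3.14]. Speed limits (rad/s): [2.57, 2.57, 3.14, 3.14, 3.14, 3.14].

## Interface

Orientations are given as a unit quaternion [w, x, y, z].
In Python, from plant import state, grab_frame, ticket, manip gives the robot as it stands.
- The arm moves only by the tool carry_out, never from a script. Its argument "moves" is a list that holds one entry, the list of rows, each a list of 7 numbers: the turn, a rotation vector about the tool's x, y, z each as a share of 5 degrees, from -1 to 1, then the shift along the tool's x, y, z each as a share of 0.04 m, from -1 to 1, then the gripper command: -1 is shut, 1 is fully open, values between are in proportion. A call has 1 to 8 rows; each row shifts and turns the commanded pose from where the row before left it, along the tool's axes as they then stand; what a row does not reach is not made up. A row lasts 1/12 s, in which the tool goes at most 41.7 mm and 7.16 degrees, less where a joint would pass 70% of its speed; a pose out of reach is approached as far as the arm can. A call with a number of a shift or a turn outside -1 to 1 is refused whole. A call with a gripper value outside its range is refused whole. The fingers move at their own pace and stop on an object; the grip force is fixed at half the most. Time passes only in rows, so rows that do not move let the fingers close. It gives the time, the measured TCP pose, the force and the opening at its end, in the units of the state.
- state(): the state, without advancing time (a new reading comes with each control period).
- grab_frame(name): name is "scene" or "top" or "wrist"; returns a dict with "frame" (400x640x3 uint8, red, green, blue), "z_map" (400x640 float32, m along the optical axis (not along the pixel's ray), 0 where there is no reading), "K" (3x3 intrinsics, pixels), "world_from_camera" (4x4, takes a point from camera to world coordinates); the wrist camera has in their place "hand_eye" (4x4, takes a point from camera to tool coordinates, whose origin is the TCP and whose axes are the tool frame's). Camera axes: x right, y down, z forward; pixel columns grow to the right and rows downward; lengths in m; the calibration is good to about 2 mm. A picture is of the moment at which its call begins: read the wrist's pose just before it.
- ticket.job_done(): hands the job in, once; it reports no verdict.
The state is a dict: "time": time; "joint_pos": joint angles; "joint_vel": joint speeds; "joint_efforts": joint torques, N m; "tool_pos": TCP position; "tool_rot": TCP orientation; "contact_force": force on the tool from outside, world axes, zero at the start; "ft_torque": the same for the moment, N m; "gripper_width": opening from 0.0 (shut) to 1.0 (fully open).
Only numpy, scipy, OpenCV 4.12 (cv2) and the standard library are available. Lean on these libraries where they do the work, as an engineer would, in place of code of your own. Each camera call takes 0.05 s, during which the arm holds its last target.

## Working session

There is one attempt and no reset: what is moved stays moved. The work goes in short steps, Python scripts to look and compute and a tool call to move; the robot and the scene stay as the last step left them, time stands still between calls to the robot, and variables do not carry over. Pictures are saved under pics/ and viewed, and the job is handed in when it is done.

Besides the shell and the picture viewer there is one more tool, called after "Request:" as a command line: name --argument value ..., lists and objects as JSON in quotes. carry_out: Moves the arm, as the interface text tells. Shift numbers are shares of 0.04 m and turn numbers shares of 5 degrees, none past 1 either way. Its arguments: {"type":"object","properties":{"moves":{"type":"array"}},"required":["moves"]}

```bash
ls; mkdir -p pics
python3 - <<'E'
from plant import state, grab_frame, ticket, manip
import cv2,numpy as np
print(state()); print(manip.grip_depth)
for n in("scene","top"):
    f=grab_frame(n); cv2.imwrite(f"pics/{n}0.png",f["frame"][:,:,::-1]); print(n,f["K"],f["world_from_camera"])
    np.savez(f"{n}0.npz",**f)
E
```

```text
pics
{'time': 0.0, 'joint_pos': array([ 1.18100501e+00,  5.33440160e-02,  1.61433547e+00,  4.06498732e-05,
        1.47599258e+00, -1.18929900e-01]), 'joint_vel': array([-0.00068715, -0.00155213,  0.00106416,  0.00101075, -0.00076241,
        0.00042205]), 'joint_efforts': array([ 2.15082626e-03, -3.93695855e+01, -3.70169449e+01,  9.99177701e-05,
        7.26430735e-03,  2.57403528e-06]), 'tool_pos': array([0.16692844, 0.60163407, 0.23004621]), 'tool_rot': array([ 5.09091624e-04,  7.96104241e-01,  6.05158620e-01, -9.06766594e-04]), 'contact_force': array([0.10315136, 1.1655736 , 0.20775168]), 'ft_torque': array([-0.01068099,  0.00077569,  0.02909383]), 'gripper_width': 0.9980185896784413}
0.0187
scene [[516.7992905    0.         314.28440344]
 [  0.         516.7992905  196.2387256 ]
 [  0.           0.           1.        ]] [[ 0.72892422 -0.4435094   0.52150637 -0.44343539]
 [-0.68454766 -0.46329562  0.56280695 -1.01235723]
 [-0.00799856 -0.76723958 -0.64131072  1.17814765]
 [ 0.          0.          0.          1.        ]]
top [[365.80758935   0.         317.75569927]
 [  0.         365.80758935 198.2163439 ]
 [  0.           0.           1.        ]] [[-0.00392642 -0.99255751  0.12171349  0.36975012]
 [-0.99993464  0.00259007 -0.01113571 -0.00258097]
 [ 0.01073759 -0.12174926 -0.99250281  1.08830443]
 [ 0.          0.          0.          1.        ]]
```

View pics/scene0.png

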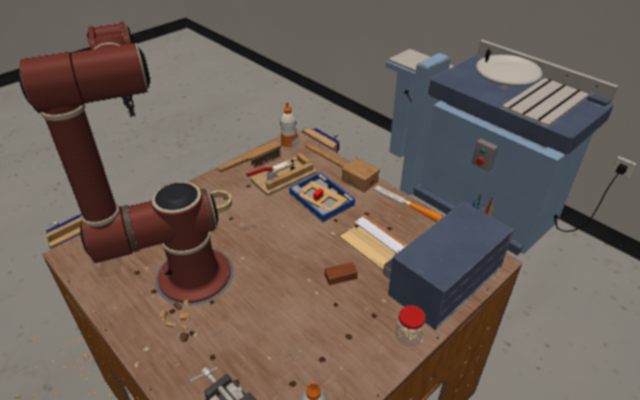

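View pics/top0.png

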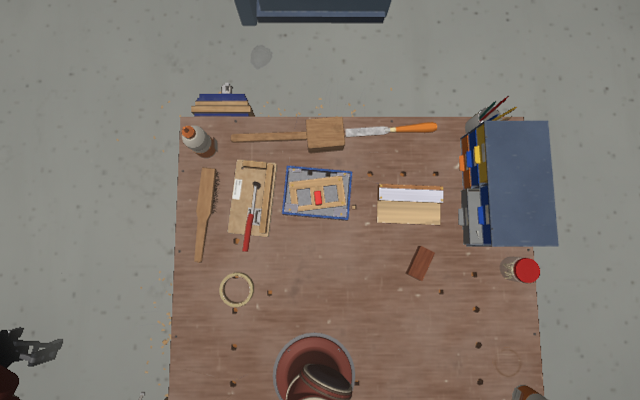

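The top view shows the cradle at about (317,193), the board askew inside it with the red grip at (318,198), and the rack with its white bridge at (409,205). The mallet and chisel lie behind (row 130), the brush at (205,213) and the offcut at (420,263).

```bash
cat > h.py <<'E'
import numpy as np,cv2
from scipy.spatial.transform import Rotation as R
def ray(uv,K,T,z):
    uv=np.atleast_2d(uv).astype(float)
    d=np.c_[(uv[:,0]-K[0,2])/K[0,0],(uv[:,1]-K[1,2])/K[1,1],np.ones(len(uv))]@T[:3,:3].T
    o=T[:3,3]; return o+d*((z-o[2])/d[:,2])[:,None]
def toolT(s):
    q=s["tool_rot"];T=np.eye(4);T[:3,:3]=R.from_quat([q[1],q[2],q[3],q[0]]).as_matrix();T[:3,3]=s["tool_pos"];return T
E
python3 - <<'E'
from h import *
f=np.load("top0.npz");K=f["K"];T=f["world_from_camera"]
im=f["frame"][:,:,::-1]
c=im[150:260,270:460];cv2.imwrite("pics/topcrop.png",cv2.resize(c,None,fx=4,fy=4,interpolation=cv2.INTER_CUBIC))
print(ray([(317,193),(409,205),(318,198)],K,T,0.03))
from plant import grab_frame,state
f=grab_frame("wrist");print(f["K"],f["hand_eye"]);print(toolT(state()))
E
```

```text
[[ 0.51488438 -0.01230848  0.03      ]
 [ 0.47890838 -0.28047365  0.03      ]
 [ 0.5001666  -0.01516967  0.03      ]]
[[327.74966166   0.         321.4795006 ]
 [  0.         327.74966166 197.03789591]
 [  0.           0.           1.        ]] [[ 9.99999402e-01  9.56925800e-04 -5.30320620e-04 -3.12290511e-04]
 [-7.68226049e-04  9.59301011e-01  2.82384453e-01 -7.14763171e-02]
 [ 7.78958076e-04 -2.82383877e-01  9.59301172e-01 -1.43214495e-01]
 [ 0.00000000e+00  0.00000000e+00  0.00000000e+00  1.00000000e+00]]
[[ 2.67510211e-01  9.63554802e-01 -6.56872736e-04  1.66998552e-01]
 [ 9.63553584e-01 -2.67510928e-01 -1.54744283e-03  6.01756601e-01]
 [-1.66676660e-03 -2.18975322e-04 -9.99998587e-01  2.30299222e-01]
 [ 0.00000000e+00  0.00000000e+00  0.00000000e+00  1.00000000e+00]]
```

View pics/topcrop.png

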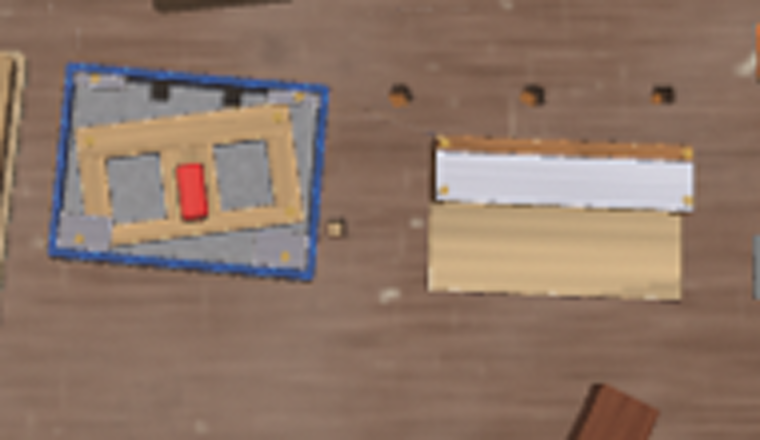

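```bash
cat >> h.py <<'E'
def plan(target,yaw_toolx_deg=None):
    "print total shift (tool axes after turn) in m and turn about tool z in deg, to target TCP; yaw = direction of tool y"
    from plant import state
    s=state();T=toolT(s);print("t",s["time"],"pos",T[:3,3].round(4),"F",s["contact_force"].round(1),"w",round(s["gripper_width"],3))
    y=np.degrees(np.arctan2(T[1,1],T[0,1]));print("yaw of tool y",y.round(2),"tilt z",T[:3,2].round(4))
    dy=0 if yaw_toolx_deg is None else yaw_toolx_deg-y
    Rn=R.from_rotvec([0,0,np.radians(dy)]).as_matrix()@T[:3,:3]
    d=Rn.T@(np.array(target)-T[:3,3])
    print("turn z share",round(-dy/5,3),"shift shares",(d/0.04).round(3))
E
python3 -c "
from h import *
plan([.455,-.015,.25],-5.1)"
```

```text
t 0.15 pos [0.167  0.6018 0.2303] F [ 0.6 -0.4  0.7] w 1.0
yaw of tool y -15.52 tilt z [-7.0e-04 -1.5e-03 -1.0e+00]
turn z share -2.083 shift shares [-14.719   8.542  -0.47 ]
```

Request:
carry_out --moves '[[[0,0,-0.7,0,0,0,-1],[0,0,-0.7,0,0,0,-1],[0,0,-0.68,0,0,0,-1],[0,0,0,-0.82,0.475,-0.026,-1],[0,0,0,-0.82,0.475,-0.026,-1],[0,0,0,-0.82,0.475,-0.026,-1],[0,0,0,-0.82,0.475,-0.026,-1],[0,0,0,-0.82,0.475,-0.026,-1]]]'

```text
time: 0.82
tool_pos: [0.2473, 0.4287, 0.236]
tool_rot: [0.0, 0.738, 0.675, -0.0]
contact_force: [0.6, -0.8, -0.5]
gripper_width: -0.002
```

Request:
carry_out --moves '[[[0,0,0,-0.82,0.475,-0.026,-1],[0,0,0,-0.82,0.475,-0.026,-1],[0,0,0,-0.82,0.475,-0.026,-1],[0,0,0,-0.82,0.475,-0.026,-1],[0,0,0,-0.82,0.475,-0.026,-1],[0,0,0,-0.82,0.475,-0.026,-1],[0,0,0,-0.82,0.475,-0.026,-1],[0,0,0,-0.82,0.475,-0.026,-1]]]'

```text
time: 1.48
tool_pos: [0.3753, 0.1538, 0.2448]
tool_rot: [0.0, 0.738, 0.675, 0.0]
contact_force: [1.4, -0.1, 0.7]
gripper_width: -0.003
```

Request:
carry_out --moves '[[[0,0,0,-0.82,0.475,-0.026,-1],[0,0,0,-0.82,0.475,-0.026,-1],[0,0,0,-0.82,0.475,-0.026,-1],[0,0,0,-0.82,0.475,-0.026,-1],[0,0,0,-0.82,0.475,-0.026,-1],[0,0,0,0,0,0,-1],[0,0,0,0,0,0,-1]]]'

```text
time: 2.07
tool_pos: [0.4553, -0.0178, 0.2496]
tool_rot: [-0.001, 0.739, 0.673, -0.0]
contact_force: [-0.8, 0.3, -0.4]
gripper_width: -0.001
```

```bash
cat > snap.py <<'E'
import sys
from plant import state,grab_frame
from h import *
n=sys.argv[1]
s=state();f=grab_frame("wrist");W=toolT(s)@f["hand_eye"]
np.savez(n+".npz",frame=f["frame"],z=f["z_map"],K=f["K"],T=W)
cv2.imwrite(f"pics/{n}.png",f["frame"][:,:,::-1]);print(s["time"],s["tool_pos"],s["contact_force"],s["gripper_width"]);print(W.round(3))
E
python3 snap.py w1
```

```text
2.0667 [ 0.45526218 -0.01780367  0.24957946] [-0.76140847  0.30463923 -0.38857028] -0.0005182964178488905
[[ 0.092  0.956  0.28   0.384]
 [ 0.996 -0.088 -0.026 -0.012]
 [-0.001  0.281 -0.96   0.393]
 [ 0.     0.     0.     1.   ]]
```

View pics/w1.png

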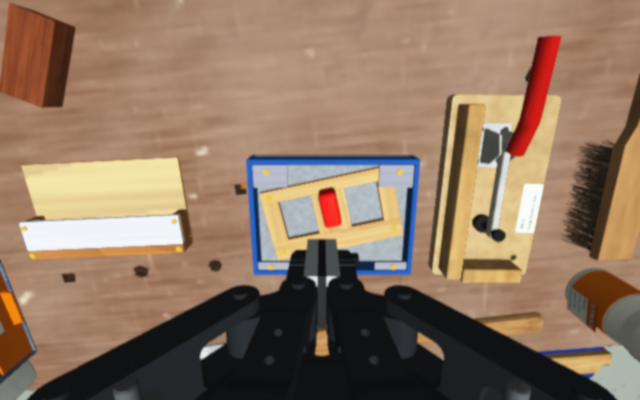

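Run:
```python
from h import *
f=np.load("w1.npz");K=f["K"];T=f["T"];im=np.ascontiguousarray(f["frame"][:,:,::-1])
hsv=cv2.cvtColor(im,cv2.COLOR_BGR2HSV)
def big(m,n=1):
    cs,_=cv2.findContours(m,cv2.RETR_EXTERNAL,cv2.CHAIN_APPROX_NONE);return sorted(cs,key=cv2.contourArea)[-n:]
roi=np.zeros(im.shape[:2],np.uint8);roi[140:290,235:430]=255
def rect(c,z):
    P=ray(c[:,0,:],K,T,z)[:,:2].astype(np.float32)
    r=cv2.minAreaRect(P*1000);return r
m=cv2.inRange(hsv,(100,120,50),(130,255,255))&roi
c=np.vstack(big(m,1));print("cradle",rect(c,.032),cv2.boundingRect(c))
m=(cv2.inRange(hsv,(0,180,90),(6,255,255))|cv2.inRange(hsv,(174,180,90),(180,255,255)))&roi
c=big(m)[0];print("grip",rect(c,.05),cv2.boundingRect(c))
cv2.imwrite("pics/w1c.png",cv2.resize(im[140:290,235:430],None,fx=4,fy=4,interpolation=cv2.INTER_CUBIC))
cv2.imwrite("pics/w1r.png",cv2.resize(im[140:280,10:200],None,fx=4,fy=4,interpolation=cv2.INTER_CUBIC))
```

```text
cradle ((516.6970825195312, -11.336021423339844), (192.50367736816406, 145.02520751953125), 84.73481750488281) (247, 157, 173, 118)
grip ((497.1004638671875, -13.548666000366211), (43.50099182128906, 18.582658767700195), 7.284916400909424) (319, 188, 22, 39)
```

View pics/w1c.png

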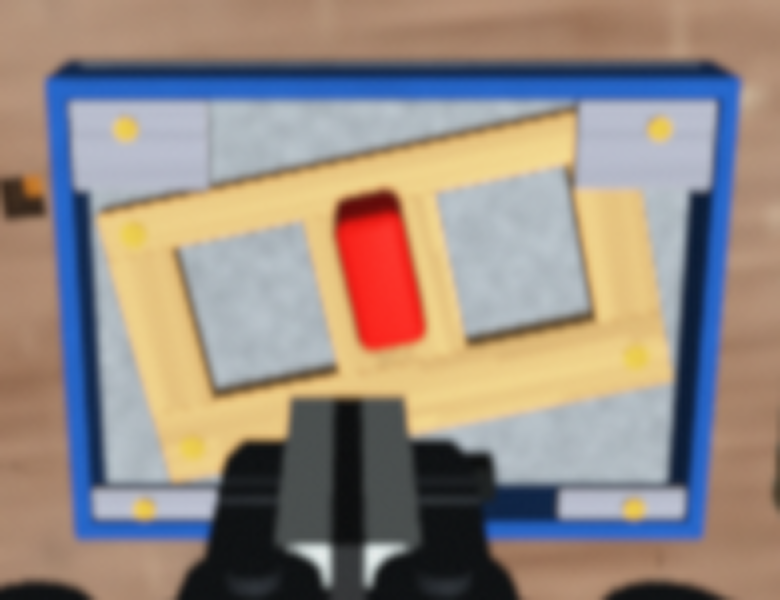

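View pics/w1r.png

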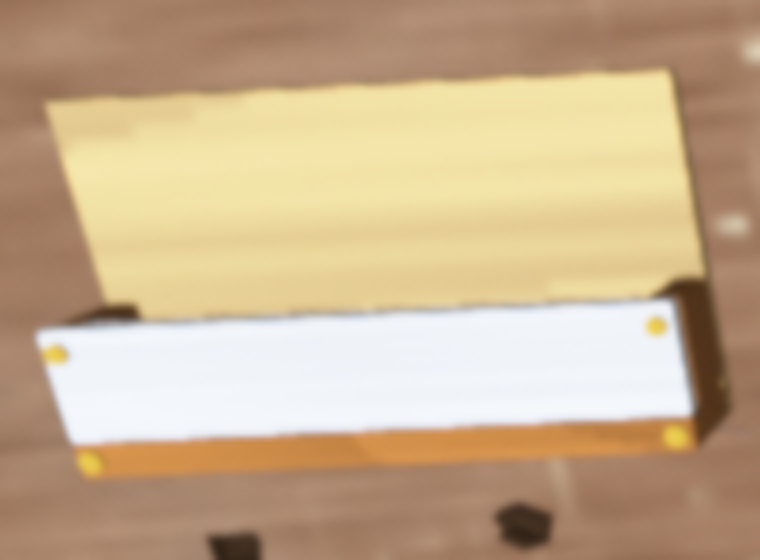

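Run:
```python
from h import *
f=np.load("w1.npz");K=f["K"];T=f["T"]
def c(pts,z):
    p=np.array(pts,float)/4-0.375+np.array([235,140]);return ray(p,K,T,z)[:,:2]*1000
P=c([(48,80),(740,80),(703,538),(78,538)],.032);print("outer",P.round(1));print(P.mean(0))
d=[P[1]-P[0],P[2]-P[3]];print([np.degrees(np.arctan2(-v[0],v[1])) for v in d],[np.linalg.norm(v) for v in d],np.linalg.norm(P[3]-P[0]),np.linalg.norm(P[2]-P[1]))
N=c([(68,100),(718,100)],.032);print("near inner",N.round(1),N.mean(0))
L=c([(75,191),(208,189),(578,189),(715,190)],.030);print("lip",L.round(1))
B=c([(98,212),(172,482),(672,382)],.018);print("board",B.round(1))
dy=B[2]-B[1];print(np.linalg.norm(dy),np.linalg.norm(B[1]-B[0]),np.degrees(np.arctan2(-dy[0],dy[1])),"centre",(B[0]+B[2])/2)
# depth check
print(f["z"][150:160:3,300], [f["z"][r,cc] for r,cc in[(162,330),(230,295),(200,280),(197,330)]])
def d2p(u,v):
    z=f["z"][v,u];return (T@np.array([(u-K[0,2])/K[0,0]*z,(v-K[1,2])/K[1,1]*z,z,1]))[:3].round(4)
for uv in[(330,162),(295,215),(262,200),(330,210),(310,150),(100,232),(100,190)]:print(uv,d2p(*uv))
def r4(pts,z):
    p=np.array(pts,float)/4-0.375+np.array([10,140]);return ray(p,K,T,z)[:,:2]*1000
Q=r4([(46,102),(670,70)],.006);print("rack base near",Q.round(1))
Q2=r4([(37,330),(678,299),(694,415),(72,444)],.031);print("bridge",Q2.round(1))
for v in(Q[1]-Q[0],Q2[1]-Q2[0],Q2[2]-Q2[3]):print(np.linalg.norm(v),np.degrees(np.arctan2(-v[0],v[1])))
```

```text
outer [[ 438.6 -100.3]
 [ 456.3   91. ]
 [ 598.    78.5]
 [ 580.3 -113.2]]
[518.29633234 -11.00821481]
[np.float64(-5.278171719215416), np.float64(-5.265086745995692)] [np.float64(192.06122331149206), np.float64(192.51503500088282)] 142.26658771894697 142.2236665779791
near inner [[444.7 -95.6]
 [461.4  84.8]] [453.03755204  -5.36632742]
lip [[471.3 -98. ]
 [474.2 -60.1]
 [484.   45.2]
 [487.8  84.2]]
board [[481.2 -95.1]
 [571.  -84.7]
 [551.4  73.3]]
159.18901026613833 90.42661229598261 7.084964561865672 centre [516.30200132 -10.88257153]
[0.3916119  0.3943208  0.3888105  0.36905453] [np.float32(0.36472043), np.float32(0.4136553), np.float32(0.39246374), np.float32(0.35639584)]
(330, 162) [ 0.4498 -0.0083  0.0319]
(295, 215) [ 0.5169 -0.0572  0.0068]
(262, 200) [ 0.4904 -0.0928  0.0186]
(330, 210) [ 0.4994 -0.013   0.0512]
(310, 150) [ 0.4388 -0.0306  0.0007]
(100, 232) [ 0.5083 -0.2869  0.0318]
(100, 190) [ 0.4629 -0.2902  0.0072]
rack base near [[ 424.3 -376.4]
 [ 432.  -188.4]]
bridge [[ 487.6 -379.2]
 [ 495.4 -189.1]
 [ 532.1 -192.2]
 [ 524.2 -381.5]]
188.14750907061585 -2.344361838876519
190.17718047894613 -2.3611657773664416
189.4243009355219 -2.385873679776847
```

```bash
python3 -c "
from h import *
plan([.5065,.0282,.07],-5.27)"
```

```text
t 2.1167 pos [ 0.4549 -0.0167  0.2495] F [-0.  -0.3 -0.5] w 0.0
yaw of tool y -5.21 tilt z [-1.2e-03  7.0e-04 -1.0e+00]
turn z share 0.012 shift shares [1.233 1.187 4.488]
```

Request:
carry_out --moves '[[[0,0,0.012,0.4,0.4,0,-1],[0,0,0,0.4,0.4,0.5,-1],[0,0,0,0.433,0.387,0.5,-1],[0,0,0,0,0,0.9,-1],[0,0,0,0,0,0.9,-1],[0,0,0,0,0,0.9,-1],[0,0,0,0,0,0.788,-1],[0,0,0,0,0,0,-1]]]'

```text
time: 2.78
tool_pos: [0.5004, 0.0308, 0.063]
tool_rot: [-0.005, 0.737, 0.675, -0.005]
contact_force: [-1.1, 1.0, -1.1]
gripper_width: -0.003
```

```bash
python3 -c "
from h import *
plan([.5065,.0282,.011],-5.27)"; python3 snap.py w2
```

```text
t 2.7833 pos [0.5004 0.0308 0.063 ] F [-1.1  1.  -1.1] w -0.003
yaw of tool y -5.02 tilt z [-0.0142  0.0015 -0.9999]
turn z share 0.05 shift shares [-0.05   0.176  1.299]
2.7833 [0.50040042 0.03076322 0.06304684] [-1.07707058  1.0328182  -1.09075301] -0.002861447262245441
[[ 0.087  0.96   0.267  0.431]
 [ 0.996 -0.083 -0.024  0.037]
 [-0.001  0.269 -0.963  0.207]
 [ 0.     0.     0.     1.   ]]
```

View pics/w2.png

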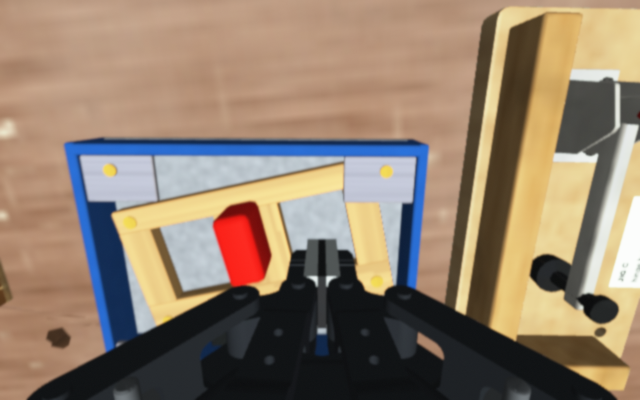

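The fingertips at (322,245) stand over the +y window. The arm was still settling, so I let it settle and then go down.

Request:
carry_out --moves '[[[0,0,0,0,0,0,-1],[0,0,0,0,0,0,-1]]]'

```text
time: 3.0
tool_pos: [0.5088, 0.029, 0.0735]
tool_rot: [0.002, 0.738, 0.675, 0.002]
contact_force: [0.8, 0.2, 0.7]
gripper_width: -0.001
```

```bash
python3 -c "
from h import *
plan([.5065,.0282,.011],-5.27)"
```

```text
t 3.0 pos [0.5088 0.029  0.0735] F [0.8 0.2 0.7] w -0.001
yaw of tool y -5.12 tilt z [ 4.9e-03 -3.0e-04 -1.0e+00]
turn z share 0.031 shift shares [-0.025 -0.064  1.563]
```

Request:
carry_out --moves '[[[0,0,0,0,0,0.25,-1],[0,0,0,0,0,0.25,-1],[0,0,0,0,0,0.25,-1],[0,0,0,0,0,0.25,-1],[0,0,0,0,0,0.2,-1],[0,0,0,0,0,0.15,-1],[0,0,0,0,0,0.08,-1],[0,0,0,0,0,0,-1]]]'

```text
time: 3.67
tool_pos: [0.5061, 0.0286, 0.012]
tool_rot: [-0.001, 0.738, 0.674, -0.001]
contact_force: [-0.6, 0.4, -0.3]
gripper_width: 0.003
```

Request:
carry_out --moves '[[[0,0,0,0,0,0,-1],[0,0,0,0,0,0,-1]]]'

```text
time: 3.83
tool_pos: [0.5074, 0.0285, 0.0137]
tool_rot: [0.0, 0.738, 0.674, 0.0]
contact_force: [0.6, -0.3, 0.0]
gripper_width: -0.0
```

```bash
python3 -c "
from h import *
plan([.5065,.0282,.011],-5.27)"; python3 snap.py w3
```

```text
t 3.8333 pos [0.5074 0.0285 0.0137] F [ 0.6 -0.3  0. ] w -0.0
yaw of tool y -5.18 tilt z [ 9.e-04 -1.e-04 -1.e+00]
turn z share 0.019 shift shares [-0.009 -0.021  0.069]
3.8333 [0.50735786 0.02848008 0.0137448 ] [ 0.64918495 -0.27875674  0.04846536] -0.00026774616546947414
[[ 0.089  0.955  0.282  0.436]
 [ 0.996 -0.086 -0.026  0.035]
 [-0.001  0.283 -0.959  0.157]
 [ 0.     0.     0.     1.   ]]
```

View pics/w3.png

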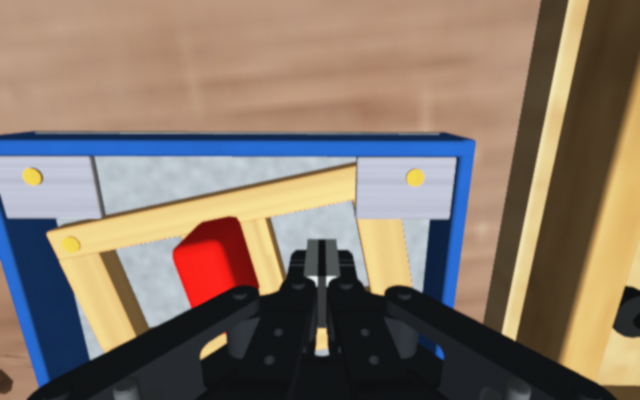

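The fingertips (322,245) are in the +y window, clear of its sides and of the grip at (215,250). I push along cradle +x.

Request:
carry_out --moves '[[[0,0,0,0,0.06,0.02,-1],[0,0,0,0,0.06,0.02,-1],[0,0,0,0,0.06,0,-1],[0,0,0,0,0.06,0,-1],[0,0,0,0,0.06,0,-1],[0,0,0,0,0.06,0,-1],[0,0,0,0,0,0,-1]]]'

```text
time: 4.47
tool_pos: [0.5213, 0.0272, 0.0117]
tool_rot: [-0.0, 0.738, 0.674, -0.0]
contact_force: [-0.3, -0.8, 0.6]
gripper_width: -0.002
```

Request:
carry_out --moves '[[[0,0,0,0,0.04,0,-1],[0,0,0,0,0.04,0,-1],[0,0,0,0,0.04,0,-1],[0,0,0,0,0.04,0,-1],[0,0,0,0,0,0,-1]]]'

```text
time: 4.88
tool_pos: [0.5278, 0.0266, 0.0117]
tool_rot: [0.0, 0.738, 0.674, 0.0]
contact_force: [-1.1, -0.8, 0.0]
gripper_width: -0.002
```

Request:
carry_out --moves '[[[0,0,0,0,0.04,0,-1],[0,0,0,0,0.04,0,-1],[0,0,0,0,0.04,0,-1],[0,0,0,0,0,0,-1]]]'

```text
time: 5.22
tool_pos: [0.5328, 0.0262, 0.0117]
tool_rot: [0.0, 0.738, 0.674, 0.0]
contact_force: [-1.5, -0.3, -0.5]
gripper_width: 0.001
```

```bash
python3 snap.py w4
```

```text
5.2167 [0.53280945 0.02616986 0.01170174] [-1.51591598 -0.27417939 -0.50720107] 0.0010238714890223634
[[ 0.09   0.955  0.282  0.461]
 [ 0.996 -0.086 -0.026  0.032]
 [-0.001  0.283 -0.959  0.155]
 [ 0.     0.     0.     1.   ]]
```

View pics/w4.png

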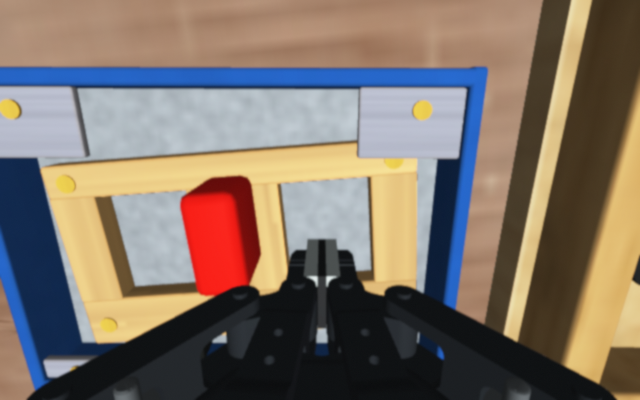

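The board has turned most of the way (near edge from (42,165) to (358,142), about 4° left) under small force. I continue gently.

Request:
carry_out --moves '[[[0,0,0,0,0.03,0,-1],[0,0,0,0,0.03,0,-1],[0,0,0,0,0.03,0,-1],[0,0,0,0,0,0,-1]]]'

```text
time: 5.6
tool_pos: [0.5363, 0.0258, 0.0117]
tool_rot: [0.0, 0.738, 0.674, 0.0]
contact_force: [-0.9, -0.3, -0.8]
gripper_width: -0.002
```

Request:
carry_out --moves '[[[0,0,0,0,0.025,0,-1],[0,0,0,0,0.025,0,-1],[0,0,0,0,0,0,-1]]]'

```text
time: 5.85
tool_pos: [0.5382, 0.0257, 0.0117]
tool_rot: [0.0, 0.738, 0.674, 0.0]
contact_force: [-1.5, 0.9, -0.4]
gripper_width: -0.0
```

Request:
carry_out --moves '[[[0,0,0,0,0.02,0,-1],[0,0,0,0,0,0,-1]]]'

```text
time: 6.02
tool_pos: [0.5388, 0.0256, 0.0117]
tool_rot: [-0.0, 0.738, 0.674, 0.0]
contact_force: [-0.5, -0.5, -0.0]
gripper_width: 0.004
```

```bash
python3 snap.py w5
```

```text
6.0167 [0.53883565 0.02563951 0.01168167] [-0.54133731 -0.53655965 -0.02980295] 0.003912000523664902
[[ 0.089  0.956  0.281  0.468]
 [ 0.996 -0.086 -0.026  0.032]
 [-0.001  0.282 -0.959  0.155]
 [ 0.     0.     0.     1.   ]]
```

View pics/w5.png

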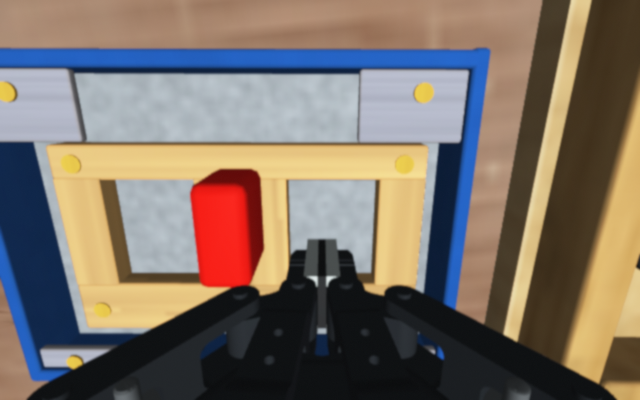

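```bash
cat > meas.py <<'E'
import sys
from h import *
f=np.load(sys.argv[1]+".npz");K=f["K"];T=f["T"]
A=np.radians(-5.27);X=np.array([np.cos(A),np.sin(A)]);Y=np.array([-np.sin(A),np.cos(A)]);O=np.array([.5209,-.0114])
def edge(cols,r0,r1,z):   # strongest brightness rise, subpixel, lines fit
    hsv=cv2.cvtColor(f["frame"],cv2.COLOR_RGB2HSV)[:,:,1].astype(float);hsv=cv2.GaussianBlur(hsv,(3,3),0)
    pts=[]
    for c in cols:
        g=np.diff(hsv[r0:r1,c]);i=int(np.argmax(abs(g)))
        pts.append((c,r0+i+.5))
    P=ray(pts,K,T,z)[:,:2]-O;P=np.c_[P@X,P@Y]*1000
    k,b=np.polyfit(P[:,1],P[:,0],1);r=abs(P[:,0]-k*P[:,1]-b);ok=r<1.5;k,b=np.polyfit(P[ok,1],P[ok,0],1)
    print("edge x at y=0 (mm)",round(b,2),"slope rad vs cradle",round(-k,4),"n",ok.sum());return pts
a=list(map(int,sys.argv[2:6]))
edge(range(a[0],a[1],8),a[2],a[3],float(sys.argv[6]))
E
python3 meas.py w5 90 355 130 156 .018; python3 meas.py w5 90 470 38 58 .032
```

```text
edge x at y=0 (mm) -40.3 slope rad vs cradle 0.0025 n 34
edge x at y=0 (mm) -74.01 slope rad vs cradle 0.0003 n 48
```

Request:
carry_out --moves '[[[0,0,0,0,0.025,0,-1],[0,0,0,0,0,0,-1],[0,0,0,0,0,0,-1]]]'

```text
time: 6.32
tool_pos: [0.539, 0.0256, 0.0116]
tool_rot: [-0.001, 0.738, 0.674, -0.001]
contact_force: [-4.5, -0.3, 2.7]
gripper_width: -0.003
```

```bash
python3 snap.py w6|head -1; python3 meas.py w6 90 355 120 156 .018; python3 meas.py w6 90 470 34 56 .032
```

```text
6.3167 [0.53896282 0.02564262 0.0116371 ] [-4.5394944  -0.30543534  2.65538977] -0.002795161042735005
edge x at y=0 (mm) -40.15 slope rad vs cradle 0.0026 n 34
edge x at y=0 (mm) -74.04 slope rad vs cradle -0.0009 n 48
```

Run:
```python
from h import *
f=np.load("w6.npz");K=f["K"];T=f["T"]
im=f["frame"][:,:,::-1];cv2.imwrite("pics/w6c.png",cv2.resize(im[100:300,20:460],None,fx=1.8,fy=1.8,interpolation=cv2.INTER_CUBIC))
A=np.radians(-5.27);X=np.array([np.cos(A),np.sin(A)]);Y=np.array([-np.sin(A),np.cos(A)]);O=np.array([.5209,-.0114])
h=cv2.cvtColor(f["frame"],cv2.COLOR_RGB2HSV)
for r in(150,155,160,165,170):
    s=(h[r,:,1].astype(int)>70)&(h[r,:,0]>8)&(h[r,:,0]<30)
    c=np.where(s)[0];c=c[(c>30)&(c<450)]
    P=ray([(c[0],r),(c[-1]+1,r)],K,T,.018)[:,:2]-O
    print(r,c[0],c[-1],(P@Y*1000).round(1),(P@Y*1000).mean().round(2),(P@X*1000).round(1))
m=(cv2.inRange(h,(0,180,150),(6,255,255))|cv2.inRange(h,(174,180,150),(180,255,255)))
ys,xs=np.where(m);print(xs.min(),xs.max(),ys.min(),ys.max())
```

```text
150 47 427 [-76.8  82.5] 2.87 [-36.8 -37.2]
155 48 427 [-76.9  82.7] 2.94 [-34.7 -35.2]
160 49 426 [-76.9  82.5] 2.79 [-32.6 -33. ]
165 50 426 [-77.   82.7] 2.86 [-30.5 -30.9]
170 52 425 [-76.6  82.5] 2.92 [-28.3 -28.7]
191 252 184 287
```

View pics/w6c.png

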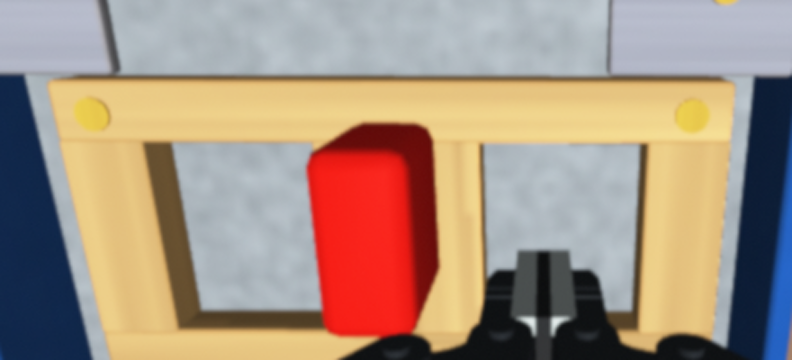

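The board is square and flush: x ≈ 5 mm, y ≈ +3 mm, slope 0.003 rad, with the near edge free of the lips. I retreat and go over the grip.

Request:
carry_out --moves '[[[0,0,0,0,-0.05,0,-1],[0,0,0,0,-0.08,0,-1],[0,0,0,0,0,-0.3,-1],[0,0,0,0,0,-0.6,-1],[0,0,0,0,0,-0.8,-1],[0,0,0,0,0,-0.8,-1],[0,0,0,0,0,-0.4,-1],[0,0,0,0,0,0,1]]]'

```text
time: 7.03
tool_pos: [0.5386, 0.0257, 0.1347]
tool_rot: [0.004, 0.738, 0.674, 0.004]
contact_force: [0.9, -0.5, 0.4]
gripper_width: 0.127
```

```bash
python3 -c "
from h import *
plan([.5102,-.0075,.11],-5.27)"
```

```text
t 7.0333 pos [0.5386 0.0257 0.1347] F [ 0.9 -0.5  0.4] w 0.127
yaw of tool y -5.17 tilt z [ 0.0121 -0.0011 -0.9999]
turn z share 0.019 shift shares [-0.891 -0.639  0.61 ]
```

Request:
carry_out --moves '[[[0,0,0.02,-0.4,-0.25,0.1,1],[0,0,0,-0.4,-0.25,0.1,1],[0,0,0,-0.1,-0.05,0.1,1],[0,0,0,0,0,0,1],[0,0,0,0,0,0,1],[0,0,0,0,0,0,1],[0,0,0,0,0,0,1],[0,0,0,0,0,0,1]]]'

```text
time: 7.7
tool_pos: [0.5099, -0.0075, 0.1159]
tool_rot: [0.0, 0.739, 0.674, 0.0]
contact_force: [-0.1, -1.0, 0.1]
gripper_width: 1.0
```

```bash
python3 -c "
from h import *
plan([.5102,-.0075,.06],-5.27)"; python3 snap.py w7
```

```text
t 7.7 pos [ 0.5099 -0.0075  0.1159] F [-0.1 -1.   0.1] w 1.0
yaw of tool y -5.24 tilt z [ 4.e-04  0.e+00 -1.e+00]
turn z share 0.006 shift shares [-0.     0.007  1.398]
7.7 [ 0.50988267 -0.00745476  0.11592574] [-0.12852883 -1.01287858  0.06908453] 0.9998426063234523
[[ 0.091  0.955  0.281  0.439]
 [ 0.996 -0.087 -0.027 -0.001]
 [-0.001  0.283 -0.959  0.259]
 [ 0.     0.     0.     1.   ]]
```

View pics/w7.png

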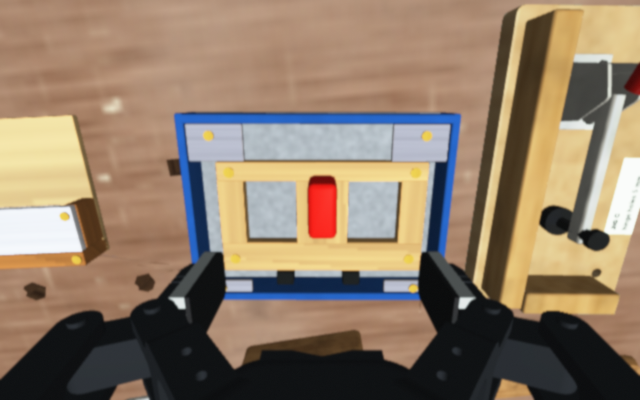

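The board is square, its far edge on both stops at (286,272) and (350,272), and the grip is centred between the jaws at u = 321.

```bash
python3 meas.py w7 250 390 155 168 .018; python3 meas.py w7 190 450 108 119 .032;python3 meas.py w7 235 410 263 276 .018
```

```text
edge x at y=0 (mm) -40.16 slope rad vs cradle 0.0015 n 18
edge x at y=0 (mm) -74.54 slope rad vs cradle 0.0007 n 33
edge x at y=0 (mm) 50.27 slope rad vs cradle -0.0005 n 20
```

Request:
carry_out --moves '[[[0,0,0,0,0,0.4,1],[0,0,0,0,0,0.5,1],[0,0,0,0,0,0.5,1],[0,0,0,0,0,0.4,1],[0,0,0,0,0,0.3,1],[0,0,0,0,0,0.18,1],[0,0,0,0,0,0.08,1],[0,0,0,0,0,0,1]]]'

```text
time: 8.42
tool_pos: [0.5093, -0.0078, 0.021]
tool_rot: [-0.0, 0.739, 0.674, -0.0]
contact_force: [-0.4, -0.3, 0.6]
gripper_width: 1.003
```

Request:
carry_out --moves '[[[0,0,0,0,0,0,1],[0,0,0,0,0,0,1],[0,0,0,0,0,0,1]]]'

```text
time: 8.67
tool_pos: [0.5103, -0.008, 0.0224]
tool_rot: [0.001, 0.739, 0.674, 0.001]
contact_force: [-0.2, 0.3, 0.3]
gripper_width: 0.996
```

```bash
python3 -c "
from h import *
plan([.5102,-.0075,.0205],-5.27)"; python3 snap.py w8
```

```text
t 8.6667 pos [ 0.5103 -0.008   0.0224] F [-0.2  0.3  0.3] w 0.996
yaw of tool y -5.27 tilt z [ 2.e-03 -4.e-04 -1.e+00]
turn z share -0.001 shift shares [ 0.012 -0.003  0.047]
8.6667 [ 0.51026653 -0.00797998  0.02238414] [-0.21998901  0.27402754  0.28785561] 0.9964053220694085
[[ 0.091  0.955  0.283  0.439]
 [ 0.996 -0.087 -0.027 -0.002]
 [-0.001  0.284 -0.959  0.165]
 [ 0.     0.     0.     1.   ]]
```

View pics/w8.png

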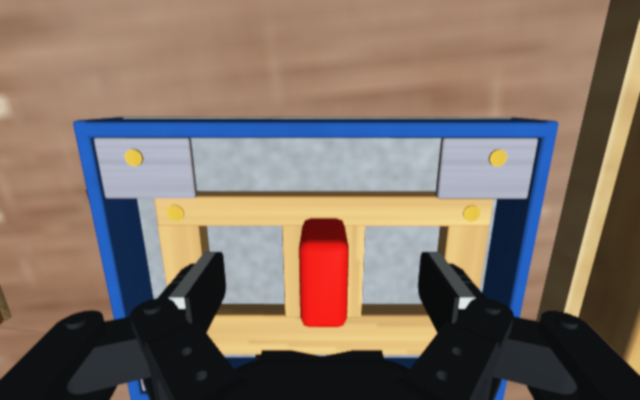

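The jaws straddle the grip (u 302–347) and the grip sits about 1 mm to +y. I shift by that and close.

Request:
carry_out --moves '[[[0,0,0,0.025,0,0.02,1],[0,0,0,0,0,0,-1],[0,0,0,0,0,0,-1],[0,0,0,0,0,0,-1],[0,0,0,0,0,0,-1],[0,0,0,0,0,0,-1],[0,0,0,0,0,0,-1],[0,0,0,0,0,0,-1]]]'

```text
time: 9.38
tool_pos: [0.5094, -0.007, 0.0207]
tool_rot: [-0.0, 0.739, 0.674, -0.0]
contact_force: [-2.1, -0.7, 2.3]
gripper_width: 0.222
```

Request:
carry_out --moves '[[[0,0,0,0,0,0,-1],[0,0,0,0,0,0,-1],[0,0,0,0,0,0,-1]]]'

```text
time: 9.63
tool_pos: [0.5094, -0.007, 0.0207]
tool_rot: [-0.0, 0.739, 0.674, -0.0]
contact_force: [-3.0, -0.7, 2.9]
gripper_width: 0.226
```

```bash
python3 snap.py w9
```

```text
9.6333 [ 0.50937605 -0.00699454  0.02066316] [-3.00633244 -0.72442985  2.89612706] 0.2260791196419991
[[ 0.091  0.956  0.281  0.438]
 [ 0.996 -0.087 -0.027 -0.001]
 [-0.001  0.282 -0.959  0.164]
 [ 0.     0.     0.     1.   ]]
```

View pics/w9.png

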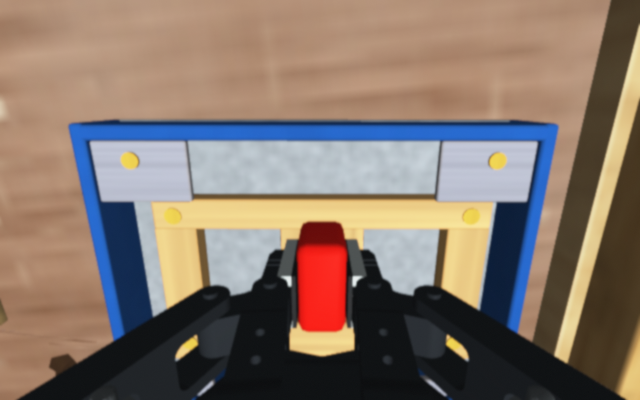

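Request:
carry_out --moves '[[[0,0,0,0,0,-0.03,-1],[0,0,0,0,0,-0.08,-1],[0,0,0,0,0,-0.12,-1],[0,0,0,0,0,-0.16,-1],[0,0,0,0,0,-0.2,-1],[0,0,0,0,0,-0.2,-1],[0,0,0,0,0,-0.2,-1],[0,0,0,0,0,-0.2,-1]]]'

```text
time: 10.35
tool_pos: [0.5098, -0.0068, 0.0694]
tool_rot: [0.0, 0.739, 0.674, 0.0]
contact_force: [-0.1, -0.5, -3.1]
gripper_width: 0.223
```

Request:
carry_out --moves '[[[0,0,0,0,0,-0.2,-1],[0,0,0,0,0,-0.2,-1],[0,0,0,0,0,-0.1,-1],[0,0,0,0,0,-0.05,-1],[0,0,0,0,0,0,-1],[0,0,0,0,0,0,-1],[0,0,0,0,0,0,-1]]]'

```text
time: 10.93
tool_pos: [0.509, -0.0068, 0.0895]
tool_rot: [-0.0, 0.739, 0.674, -0.0]
contact_force: [0.4, -0.3, -5.9]
gripper_width: 0.22
```

```bash
python3 snap.py w10
```

```text
10.9333 [ 0.50901852 -0.00679264  0.08949572] [ 0.42634499 -0.285208   -5.88599458] 0.22020579117932665
[[ 0.091  0.956  0.28   0.438]
 [ 0.996 -0.087 -0.027 -0.001]
 [-0.001  0.281 -0.96   0.233]
 [ 0.     0.     0.     1.   ]]
```

View pics/w10.png

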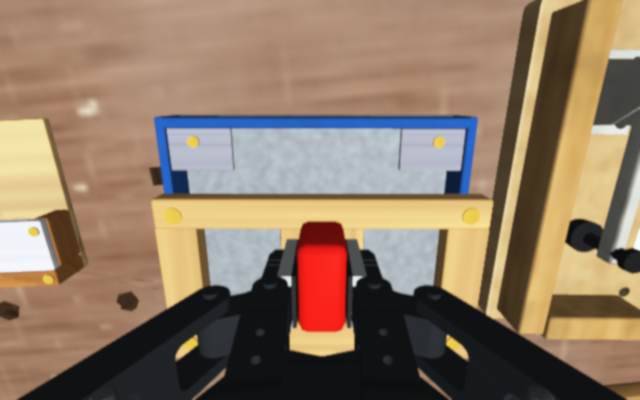

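Board is lifted level with its near edge at row 197, parallel to the image rows. Next I work out the board offset in the tool frame, the offcut clearance and the way to the rack.

Run:
```python
from h import *
from plant import state
f=np.load("top0.npz");print("offcut",ray([(408,277),(414,280),(427,247),(434,252)],f["K"],f["world_from_camera"],.03).round(3))
from plant import grab_frame
H=grab_frame("wrist")["hand_eye"]
for n,zb in(("w9",None),("w10",None)):
    g=np.load(n+".npz");K=g["K"]
    h=cv2.GaussianBlur(cv2.cvtColor(g["frame"],cv2.COLOR_RGB2HSV)[:,:,1].astype(float),(3,3),0)
    # tool frame: plane at tool z = TCPz-.018 below => +.0027
    zt=0.0027
    pts=[];zs=[]
    for c in list(range(200,286,6))+list(range(362,440,6)):
        i=int(np.argmax(np.diff(h[188:205,c])))+188;pts.append((c,i+.5))
    P=ray(pts,K,H,zt);k,b=np.polyfit(P[:,0],P[:,1],1);r=abs(P[:,1]-k*P[:,0]-b);ok=r<.0015;k,b=np.polyfit(P[ok,0],P[ok,1],1)
    print(n,"near edge tool y",b*1000,"slope",k,ok.sum())
    m=cv2.cvtColor(g["frame"],cv2.COLOR_RGB2HSV)[212]
    s=np.where((m[:,1]>70)&(m[:,0]>8)&(m[:,0]<30))[0];s=s[(s>120)&(s<500)];print("ends",ray([(s[0],212),(s[-1]+1,212)],K,H,zt)*1000)
plan([.4202,-.282,.0895],-2.36)
```

```text
offcut [[ 0.273 -0.271  0.03 ]
 [ 0.264 -0.287  0.03 ]
 [ 0.357 -0.328  0.03 ]
 [ 0.343 -0.348  0.03 ]]
w9 near edge tool y -29.830266678750604 slope -0.0010594423389089637 28
ends [[-79.70077872 -21.18003496   2.7       ]
 [ 79.2890874  -21.35793357   2.7       ]]
w10 near edge tool y -29.830266678750604 slope -0.0010594423389089637 28
ends [[-94.77128941 -21.16317211   2.7       ]
 [ 83.51774663 -21.36266515   2.7       ]]
t 11.0333 pos [ 0.509  -0.0068  0.0894] F [ 0.3 -0.1 -4.6] w 0.224
yaw of tool y -5.27 tilt z [-1.2e-03  2.0e-04 -1.0e+00]
turn z share -0.583 shift shares [-6.966e+00 -1.935e+00  1.000e-03]
```

Request:
carry_out --moves '[[[0,0,-0.2,0,0,0,-1],[0,0,-0.2,-0.2,-0.06,0,-1],[0,0,-0.18,-0.4,-0.11,0,-1],[0,0,0,-0.6,-0.17,0,-1],[0,0,0,-0.7,-0.195,0,-1],[0,0,0,-0.7,-0.195,0,-1],[0,0,0,-0.7,-0.195,0,-1],[0,0,0,-0.7,-0.195,0,-1]]]'

```text
time: 11.7
tool_pos: [0.4569, -0.1658, 0.09]
tool_rot: [0.0, 0.721, 0.693, -0.0]
contact_force: [0.7, -0.4, -4.4]
gripper_width: 0.221
```

Request:
carry_out --moves '[[[0,0,0,-0.7,-0.195,0,-1],[0,0,0,-0.7,-0.195,0,-1],[0,0,0,-0.7,-0.195,0,-1],[0,0,0,-0.5,-0.14,0,-1],[0,0,0,-0.3,-0.08,0,-1],[0,0,0,-0.06,0,0,-1],[0,0,0,0,0,0,-1],[0,0,0,0,0,0,-1]]]'

```text
time: 12.37
tool_pos: [0.4207, -0.2808, 0.0898]
tool_rot: [-0.0, 0.721, 0.693, 0.0]
contact_force: [-0.3, -0.3, -4.9]
gripper_width: 0.222
```

Request:
carry_out --moves '[[[0,0,0,0,0,0,-1],[0,0,0,0,0,0,-1],[0,0,0,0,0,0,-1],[0,0,0,0,0,0,-1]]]'

```text
time: 12.7
tool_pos: [0.4207, -0.281, 0.0901]
tool_rot: [-0.0, 0.721, 0.693, 0.0]
contact_force: [0.8, -0.6, -3.8]
gripper_width: 0.229
```

```bash
python3 -c "
from h import *
plan([.4202,-.282,.0895],-2.36)"; python3 snap.py w11
```

```text
t 12.7 pos [ 0.4207 -0.281   0.0901] F [ 0.8 -0.6 -3.8] w 0.229
yaw of tool y -2.31 tilt z [-0.e+00  1.e-04 -1.e+00]
turn z share 0.009 shift shares [-0.025 -0.012  0.014]
12.7 [ 0.42071771 -0.28101709  0.09007372] [ 0.76626918 -0.63680821 -3.8355184 ] 0.22929693482217617
[[ 0.04   0.959  0.282  0.349]
 [ 0.999 -0.038 -0.012 -0.278]
 [-0.001  0.282 -0.959  0.233]
 [ 0.     0.     0.     1.   ]]
```

View pics/w11.png

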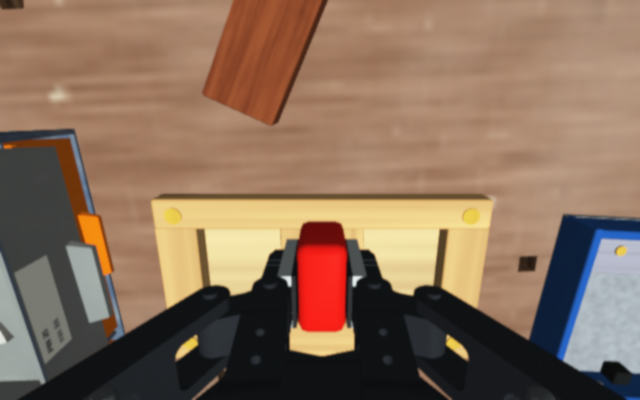

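Request:
carry_out --moves '[[[0,0,0,-0.025,0,0.1,-1],[0,0,0,0,0,0.25,-1],[0,0,0,0,0,0.3,-1],[0,0,0,0,0,0.3,-1],[0,0,0,0,0,0.25,-1],[0,0,0,0,0,0.2,-1],[0,0,0,0,0,0.13,-1],[0,0,0,0,0,0.08,-1]]]'

```text
time: 13.42
tool_pos: [0.4199, -0.2822, 0.0243]
tool_rot: [-0.001, 0.722, 0.692, -0.0]
contact_force: [0.2, 0.5, -4.2]
gripper_width: 0.222
```

Request:
carry_out --moves '[[[0,0,0,0,0,0.04,-1],[0,0,0,0,0,0,-1],[0,0,0,0,0,0,-1],[0,0,0,0,0,0,-1]]]'

```text
time: 13.75
tool_pos: [0.421, -0.283, 0.0248]
tool_rot: [0.001, 0.722, 0.692, 0.0]
contact_force: [0.2, 0.3, -3.3]
gripper_width: 0.221
```

Run:
```python
from h import *
from plant import grab_frame
plan([.4202,-.282,.0242],-2.36)
f=grab_frame("top");np.savez("top1.npz",**f);im=f["frame"][:,:,::-1]
cv2.imwrite("pics/top1.png",cv2.resize(im[160:260,350:480],None,fx=6,fy=6,interpolation=cv2.INTER_CUBIC))
f=grab_frame("scene");np.savez("scene1.npz",**f);im=f["frame"][:,:,::-1]
cv2.imwrite("pics/scene1.png",cv2.resize(im[190:290,310:440],None,fx=6,fy=6,interpolation=cv2.INTER_CUBIC))
```

```text
t 13.75 pos [ 0.421  -0.283   0.0248] F [ 0.2  0.3 -3.3] w 0.221
yaw of tool y -2.37 tilt z [ 0.0011 -0.001  -1.    ]
turn z share -0.002 shift shares [ 0.025 -0.02   0.015]
```

View pics/top1.png

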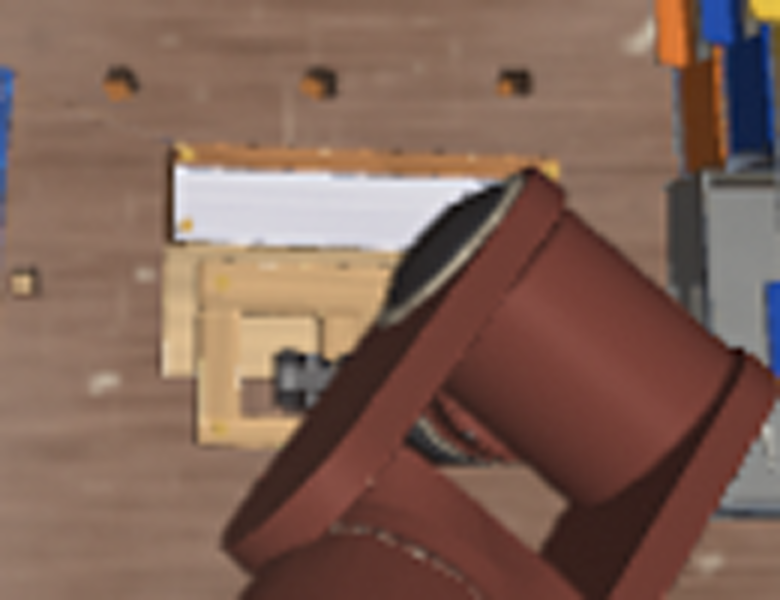

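View pics/scene1.png

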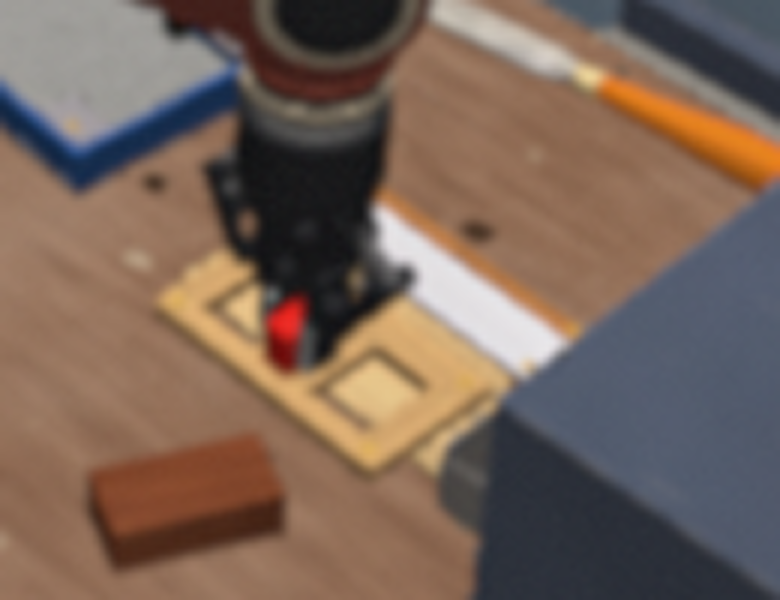

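Top view: the board's +y end at crop (203,262)–(197,442), rack base +y edge at (166,250)–(161,376), bridge's corner at (174,240). Convert these into rack coordinates.

Run:
```python
from h import *
f=np.load("top1.npz");K=f["K"];T=f["world_from_camera"]
A=np.radians(-2.36);X=np.array([np.cos(A),np.sin(A)]);Y=np.array([-np.sin(A),np.cos(A)]);O=np.array([.484,-.2846])
def c(p,z):
    p=np.array(p,float)/6-.4+np.array([350,160]);P=ray(p,K,T,z)[:,:2]-O;return (np.c_[P@X,P@Y]*1000).round(1)
print("board",c([(203,262),(197,442)],.0215));print("base",c([(166,250),(161,376)],.006));print("bridge",c([(174,240),(175,166)],.031))
# base line via yellow/wood: also row profile of hue
h=f["frame"][212:214].mean(0);print(h[372:392].astype(int).tolist())
h=f["frame"][206:208].mean(0);print(h[372:392].astype(int).tolist())
```

```text
board [[ -2.1  77. ]
 [-90.   78.6]]
base [[  5.   92.7]
 [-57.7  94. ]]
bridge [[ 7.1 93.1]
 [43.4 93.2]]
[[138, 108, 92], [137, 107, 91], [136, 106, 90], [135, 105, 89], [131, 102, 86], [176, 148, 114], [205, 175, 134], [209, 178, 136], [208, 178, 137], [212, 181, 140], [171, 145, 111], [166, 135, 98], [191, 156, 114], [199, 163, 118], [195, 159, 117], [194, 158, 116], [202, 165, 120], [217, 177, 130], [190, 160, 121], [181, 153, 117]]
[[140, 112, 96], [150, 124, 107], [150, 124, 106], [145, 117, 101], [137, 107, 93], [169, 140, 106], [188, 160, 122], [190, 162, 124], [190, 162, 125], [190, 163, 125], [168, 144, 110], [173, 138, 99], [201, 162, 118], [205, 167, 114], [199, 163, 94], [202, 165, 92], [204, 166, 112], [206, 168, 121], [206, 168, 122], [205, 167, 121]]
```

Request:
carry_out --moves '[[[0,0,0,0.033,0,0.01,-1],[0,0,0,0,0.06,0,-1],[0,0,0,0,0.1,0,-1],[0,0,0,0,0.1,0,-1],[0,0,0,0,0.08,0,-1],[0,0,0,0,0.04,0,-1],[0,0,0,0,0,0,-1],[0,0,0,0,0,0,-1]]]'

```text
time: 14.52
tool_pos: [0.4358, -0.2819, 0.0236]
tool_rot: [-0.0, 0.722, 0.692, -0.0]
contact_force: [-0.9, 0.8, -4.3]
gripper_width: 0.221
```

```bash
python3 - <<'E'
from h import *
from plant import grab_frame
plan([.4670,-.2839,.0242],-2.36)
E
python3 snap.py w12
```

```text
t 14.5167 pos [ 0.4358 -0.2819  0.0236] F [-0.9  0.8 -4.3] w 0.221
yaw of tool y -2.36 tilt z [-2.e-04  1.e-04 -1.e+00]
turn z share -0.0 shift shares [-0.018  0.781 -0.014]
14.5167 [ 0.43579693 -0.28190765  0.02364315] [-0.85348068  0.76540953 -4.34040412] 0.2211813540547519
[[ 0.04   0.959  0.282  0.364]
 [ 0.999 -0.039 -0.012 -0.279]
 [-0.001  0.282 -0.959  0.167]
 [ 0.     0.     0.     1.   ]]
```

View pics/w12.png

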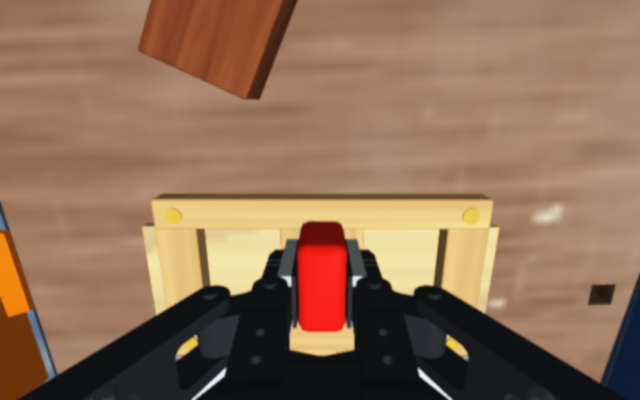

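The board (u 152–492) is centred over the rack base (u 144–498) and parallel to it. No force while entering the mouth, so I slide on.

Request:
carry_out --moves '[[[0,0,0,0,0.05,0,-1],[0,0,0,0,0.1,0,-1],[0,0,0,0,0.1,0,-1],[0,0,0,0,0.1,0,-1],[0,0,0,0,0.1,0,-1],[0,0,0,0,0.06,0,-1],[0,0,0,0,0,0,-1],[0,0,0,0,0,0,-1]]]'

```text
time: 15.23
tool_pos: [0.4562, -0.2828, 0.0237]
tool_rot: [-0.0, 0.722, 0.692, -0.0]
contact_force: [0.1, -0.4, -4.0]
gripper_width: 0.224
```

Request:
carry_out --moves '[[[0,0,0,0,0.05,0,-1],[0,0,0,0,0.05,0,-1],[0,0,0,0,0,0,-1],[0,0,0,0,0,0,-1]]]'

```text
time: 15.57
tool_pos: [0.4601, -0.283, 0.0237]
tool_rot: [0.0, 0.722, 0.692, -0.0]
contact_force: [0.8, 0.3, -3.4]
gripper_width: 0.224
```

Request:
carry_out --moves '[[[0,0,0,0,0.025,0,-1],[0,0,0,0,0.025,0,-1],[0,0,0,0,0,0,-1],[0,0,0,0,0,0,-1]]]'

```text
time: 15.9
tool_pos: [0.4621, -0.283, 0.0237]
tool_rot: [0.0, 0.722, 0.692, -0.0]
contact_force: [-0.2, 0.5, -4.5]
gripper_width: 0.222
```

Request:
carry_out --moves '[[[0,0,0,0,0.025,0,-1],[0,0,0,0,0.025,0,-1],[0,0,0,0,0,0,-1],[0,0,0,0,0,0,-1]]]'

```text
time: 16.23
tool_pos: [0.4641, -0.2831, 0.0237]
tool_rot: [0.0, 0.722, 0.692, -0.0]
contact_force: [-0.0, -0.2, -4.5]
gripper_width: 0.227
```

Request:
carry_out --moves '[[[0,0,0,0,0.025,0,-1],[0,0,0,0,0,0,-1],[0,0,0,0,0,0,-1]]]'

```text
time: 16.48
tool_pos: [0.465, -0.2831, 0.0236]
tool_rot: [-0.0, 0.722, 0.692, -0.0]
contact_force: [-1.1, 2.1, -3.9]
gripper_width: 0.22
```

Request:
carry_out --moves '[[[0,0,0,0,0.02,0,-1],[0,0,0,0,0,0,-1],[0,0,0,0,0,0,-1]]]'

```text
time: 16.73
tool_pos: [0.4651, -0.283, 0.0235]
tool_rot: [-0.001, 0.722, 0.692, -0.0]
contact_force: [-4.4, -0.2, -1.7]
gripper_width: 0.227
```

Contact with the back at TCP x = 0.465 (−4.4 N). I ease off slightly and lower the board onto the base.

Request:
carry_out --moves '[[[0,0,0,0,-0.015,0,-1],[0,0,0,0,0,0.025,-1],[0,0,0,0,0,0.025,-1],[0,0,0,0,0,0,-1],[0,0,0,0,0,0,-1]]]'

```text
time: 17.15
tool_pos: [0.4651, -0.2832, 0.0215]
tool_rot: [-0.0, 0.722, 0.692, -0.0]
contact_force: [-2.3, 0.4, -3.8]
gripper_width: 0.225
```

Request:
carry_out --moves '[[[0,0,0,0,0,0.02,-1],[0,0,0,0,0,0,-1],[0,0,0,0,0,0,-1]]]'

```text
time: 17.4
tool_pos: [0.4651, -0.2832, 0.0208]
tool_rot: [-0.0, 0.722, 0.692, -0.0]
contact_force: [-3.6, 0.0, -2.9]
gripper_width: 0.221
```

Request:
carry_out --moves '[[[0,0,0,0,0,0.012,-1],[0,0,0,0,0,0,-1],[0,0,0,0,0,0,-1]]]'

```text
time: 17.65
tool_pos: [0.4651, -0.2832, 0.0207]
tool_rot: [-0.0, 0.722, 0.692, -0.0]
contact_force: [-4.7, 0.9, -0.3]
gripper_width: 0.221
```

```bash
python3 snap.py w13
```

```text
17.65 [ 0.46510451 -0.28316757  0.02069729] [-4.65114305  0.87598892 -0.32984161] 0.22108795697531128
[[ 0.041  0.959  0.281  0.394]
 [ 0.999 -0.039 -0.012 -0.281]
 [-0.001  0.282 -0.96   0.164]
 [ 0.     0.     0.     1.   ]]
```

View pics/w13.png

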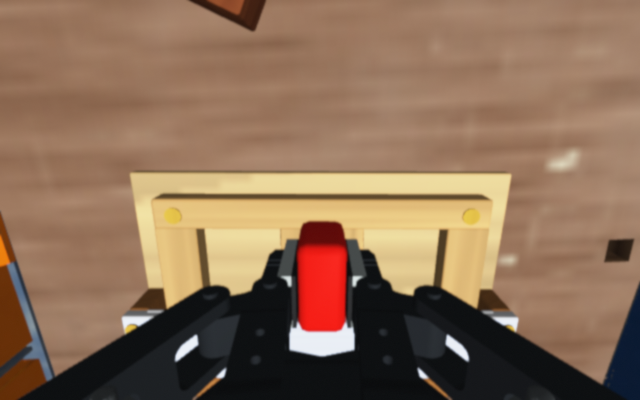

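The board rests on the base (Fz ≈ 0), square in the rack. The near edges are at rows 197 (board) and 172 (base). I measure the gap, which should be about 10 mm.

```bash
cat > gap.py <<'E'
import sys
from h import *
g=np.load(sys.argv[1]+".npz");K=g["K"];T=g["T"];v=list(map(int,sys.argv[2:]))
A=np.radians(-2.36);X=np.array([np.cos(A),np.sin(A)]);Y=np.array([-np.sin(A),np.cos(A)]);O=np.array([.484,-.2846])
h=cv2.GaussianBlur(cv2.cvtColor(g["frame"],cv2.COLOR_RGB2GRAY).astype(float),(3,3),0)
def line(r0,r1,cols,z):
    p=[]
    for c in cols:
        d=np.diff(h[r0:r1,c]);p.append((c,r0+int(np.argmax(d))+1))
    P=ray(p,K,T,z)[:,:2]-O;P=np.c_[P@X,P@Y]*1000
    k,b=np.polyfit(P[:,1],P[:,0],1);ok=abs(P[:,0]-k*P[:,1]-b)<1.2;k,b=np.polyfit(P[ok,1],P[ok,0],1);print("x",b.round(2),"angle",-k.round(4),ok.sum())
line(v[0],v[1],range(v[4],v[5],6),.006);line(v[2],v[3],range(v[4],v[5],6),.018)
E
python3 gap.py w13 164 180 190 206 170 480
```

```text
x -56.26 angle -0.0025 52
x -46.37 angle -0.0042 52
```

Gap is 9.9 mm, so board x ≈ −1.1 mm, with 0.002 rad skew. I release and lift off.

Request:
carry_out --moves '[[[0,0,0,0,0,0,-0.3],[0,0,0,0,0,0,0],[0,0,0,0,0,0,0.4],[0,0,0,0,0,0,0.4],[0,0,0,0,0,0,0.4],[0,0,0,0,0,0,0.4]]]'

```text
time: 18.2
tool_pos: [0.4657, -0.2833, 0.0208]
tool_rot: [0.0, 0.722, 0.692, 0.0]
contact_force: [1.2, -0.7, 0.0]
gripper_width: 0.698
```

Request:
carry_out --moves '[[[0,0,0,0,0,-0.1,0.4],[0,0,0,0,0,-0.2,0.4],[0,0,0,0,0,-0.4,0.4],[0,0,0,0,0,-0.5,0.4],[0,0,0,0,0,-0.6,0.4],[0,0,0,0,0,-0.5,0.4],[0,0,0,0,0,-0.2,0.4],[0,0,0,0,0,0,0.4]]]'

```text
time: 18.87
tool_pos: [0.4669, -0.2844, 0.1239]
tool_rot: [0.003, 0.722, 0.692, 0.0]
contact_force: [0.1, -0.9, 0.6]
gripper_width: 0.7
```

Request:
carry_out --moves '[[[0,0,0,0,0,0,0.4],[0,0,0,0,0,0,0.4],[0,0,0,0,0,0,0.4],[0,0,0,0,0,0,0.4]]]'

```text
time: 19.2
tool_pos: [0.4645, -0.2825, 0.1187]
tool_rot: [-0.001, 0.722, 0.692, -0.0]
contact_force: [-0.3, -0.1, -0.1]
gripper_width: 0.702
```

```bash
python3 snap.py w14
```

```text
19.2 [ 0.46447767 -0.28251824  0.1187321 ] [-0.30429616 -0.13349377 -0.14985307] 0.7019344767153333
[[ 0.041  0.959  0.28   0.393]
 [ 0.999 -0.039 -0.011 -0.28 ]
 [ 0.001  0.28  -0.96   0.262]
 [ 0.     0.     0.     1.   ]]
```

View pics/w14.png

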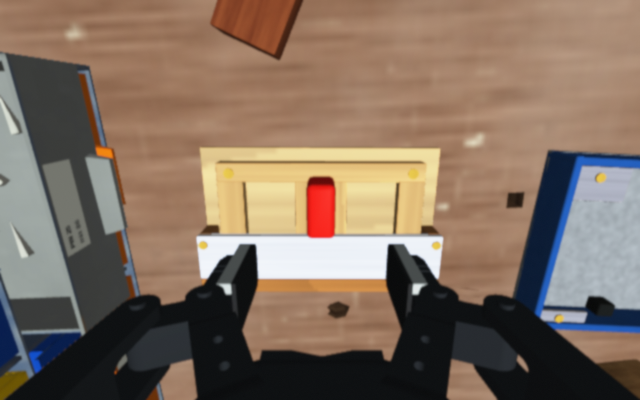

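```bash
python3 gap.py w14 143 155 157 168 222 420
python3 - <<'E'
from h import *
g=np.load("w14.npz");K=g["K"];T=g["T"]
P=[]
for u,v in[(230,167),(415,167),(320,167),(235,215),(405,215)]:
    z=np.median(g["z"][v-1:v+2,u-1:u+2]);p=T@np.array([(u-K[0,2])/K[0,0]*z,(v-K[1,2])/K[1,1]*z,z,1]);print(p[:3].round(4))
E
```

```text
x -55.94 angle -0.0004 33
x -45.56 angle 0.0004 33
[ 0.4379 -0.3507  0.0187]
[ 0.4436 -0.2114  0.0185]
[ 0.4406 -0.283   0.0188]
[ 0.4761 -0.3513  0.0189]
[ 0.4817 -0.2177  0.0184]
```

```bash
python3 -c "
from plant import ticket,state
print(state()['time'],state()['contact_force']);print(ticket.job_done())"
```

```text
19.25 [ 0.84318587 -0.03592301 -0.20342424]
the job is handed in; nothing more can be done
None
```

The board is in the rack, lying flat with its far edge against the slot's back, and I handed the job in at 19.25 s.

- **Squaring:** I pushed on the far edge of the +y window with the closed fingers, using only a few newtons. The board ended flush on both stops, about 0.002 rad off square, at cradle x ≈ 5 mm. I did not press the -y end separately, because it already measured flush.
- **Lifting and inserting:** I lifted the board level by its grip and slid it into the slot until it met the back at about 4 N. I then lowered it onto the base, released it and moved the gripper clear.
- **Last checks:** The board sat at rack x ≈ -0.7 mm, about 0.001 rad off square. Its top read 18.4 to 18.9 mm high (18 mm nominal), so it lies flat. The force readings were about zero, and the arm came near none of the tools.
- **Disagreements:**
  - The board's offset in the gripper differed by 1 to 2 mm between two camera estimates, which is within calibration. I settled it by the contact with the back and by measuring the gap at the rack's near edge.
  - The cradle's outer length measured about 192 mm instead of the stated 200 mm. Its inside dimensions matched.

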